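# Find the full carton by its weight and pack it

## Task

Four closed cartons that look alike stand on the foam board, and only one of them is full. Lift them to feel which is the heavy one, setting each empty one back down upright where it stood, and lower the full one upright onto the white pad in the free cell of the blue crate; do not drop it in. Leave the loose handles, the tape roll and the cartons already packed as they are.

Things in the scene. Friction and masses are not known exactly. Their poses are not given: they have to be found in the camera images.
- carton_1_mid (a point): closed square teal cardboard carton, 50 x 50 mm, 105 mm tall, a thin gold band round it 78 mm up; stands upright on the foam board. Site at its centre (half-way up), z up, x and y square to its side faces. The four cartons look alike: one is full (0.37 to 0.53 kg in all), three hold only an empty paper liner (0.10 kg in all). Which of them is full changes every time. The content has under 2 mm of play
- carton_2_mid (a point): closed square teal cardboard carton, 50 x 50 mm, 105 mm tall, a thin gold band round it 78 mm up; stands upright on the foam board. Site at its centre (half-way up), z up, x and y square to its side faces. The four cartons look alike: one is full (0.37 to 0.53 kg in all), three hold only an empty paper liner (0.10 kg in all). Which of them is full changes every time. The content has under 2 mm of play
- carton_3_mid (a point): closed square teal cardboard carton, 50 x 50 mm, 105 mm tall, a thin gold band round it 78 mm up; stands upright on the foam board. Site at its centre (half-way up), z up, x and y square to its side faces. The four cartons look alike: one is full (0.37 to 0.53 kg in all), three hold only an empty paper liner (0.10 kg in all). Which of them is full changes every time. The content has under 2 mm of play
- carton_4_mid (a point): closed square teal cardboard carton, 50 x 50 mm, 105 mm tall, a thin gold band round it 78 mm up; stands upright on the foam board. Site at its centre (half-way up), z up, x and y square to its side faces. The four cartons look alike: one is full (0.37 to 0.53 kg in all), three hold only an empty paper liner (0.10 kg in all). Which of them is full changes every time. The content has under 2 mm of play
- crate: low blue packing crate fixed to the bench, three square cells in a row along its x axis; outside 202 x 70 mm, walls 4 mm thick and 45 mm high, floor 4 mm thick. Each cell is 62 x 62 mm inside, cell centres 66 mm apart. Origin at the centre of its underside on the bench; x along the row, y across it
- pad: white foam pad, 58 x 58 x 4 mm, fixed on the floor of the one free cell of the crate. Origin at the centre of its underside, x and y square to the cell; hard, does not give
- pad_top (a point): centre of the top face of the white pad in the free cell, 8 mm above the bench
- packed_1_mid (a point): sealed full teal carton of the same size (50 x 50 x 105 mm, 0.45 kg) with a yellow square sticker, 24 mm wide, on its lid, already standing in another cell of the crate. Site at its centre (half-way up)
- packed_2_mid (a point): sealed full teal carton of the same size (50 x 50 x 105 mm, 0.45 kg) with a yellow square sticker, 24 mm wide, on its lid, already standing in another cell of the crate. Site at its centre (half-way up)
- board: white foam board fixed to the bench, 230 x 310 x 8 mm (x, y, z), on which the four cartons and two loose handles stand; its top is 8 mm above the bench. Origin at the centre of its underside. Hard, does not give. The board and the crate may swap sides of the bench
- strip: fixed row of five gold handles standing in a white foam strip between board and crate: strip 200 x 46 x 30 mm along its x axis, handles 33 mm thick, tops 125 mm above the bench. Origin at the centre of its underside
- gold_handle_mid (a point): loose gold handle standing upright on the foam board among the cartons, 33 mm diameter, 100 mm tall, easily tipped. Site at its centre (half-way up)
- black_handle_mid (a point): loose black handle standing upright on the foam board among the cartons, 33 mm diameter, 100 mm tall, easily tipped. Site at its centre (half-way up)
- tape_mid (a point): roll of amber packing tape lying flat on the bench beside the crate, 90 mm outside diameter, 24 mm high. Site at its centre
Things that resemble listed ones, but are neither listed nor needed, are in the scene too. Leave any green or pink look-alike of the part that bears carton_1_mid alone.

How it is judged (in metres and radians):
On the way:
1. one of the four cartons is lifted clear of the board, held by the fingers (((height (world z) of carton_1_mid above 0.075 m and contact force between carton_1 and board below 0.01 N and contact force between the fingers and carton_1 above 1 N) or (height (world z) of carton_2_mid above 0.075 m and contact force between carton_2 and board below 0.01 N and contact force between the fingers and carton_2 above 1 N) or (height (world z) of carton_3_mid above 0.075 m and contact force between carton_3 and board below 0.01 N and contact force between the fingers and carton_3 above 1 N) or (height (world z) of carton_4_mid above 0.075 m and contact force between carton_4 and board below 0.01 N and contact force between the fingers and carton_4 above 1 N))), for 0.2 s.
At the end, for the whole second after the job is handed in: The full carton stands upright (0.1 rad) at rest in the free cell, within 14 mm of the pad's centre seen from above, down on the pad and pressing on it with over 2.3 N; the three empty cartons stand upright (0.1 rad) at rest within 40 mm of their starts ((((horizontal distance between carton_1_mid and pad_top below 0.014 m and angle between carton_1_mid's own z axis and vertical below 0.1 rad and z of carton_1_mid in the frame of pad_top below 0.06 m and contact force between carton_1 and pad above 2.3 N and linear speed of carton_1 below 0.02 m/s) and (distance of carton_2_mid from where it was at the start of the episode below 0.04 m and angle between carton_2_mid's own z axis and vertical below 0.1 rad and linear speed of carton_2 below 0.02 m/s) and (distance of carton_3_mid from where it was at the start of the episode below 0.04 m and angle between carton_3_mid's own z axis and vertical below 0.1 rad and linear speed of carton_3 below 0.02 m/s) and (distance of carton_4_mid from where it was at the start of the episode below 0.04 m and angle between carton_4_mid's own z axis and vertical below 0.1 rad and linear speed of carton_4 below 0.02 m/s)) or ((horizontal distance between carton_2_mid and pad_top below 0.014 m and angle between carton_2_mid's own z axis and vertical below 0.1 rad and z of carton_2_mid in the frame of pad_top below 0.06 m and contact force between carton_2 and pad above 2.3 N and linear speed of carton_2 below 0.02 m/s) and (distance of carton_1_mid from where it was at the start of the episode below 0.04 m and angle between carton_1_mid's own z axis and vertical below 0.1 rad and linear speed of carton_1 below 0.02 m/s) and (distance of carton_3_mid from where it was at the start of the episode below 0.04 m and angle between carton_3_mid's own z axis and vertical below 0.1 rad and linear speed of carton_3 below 0.02 m/s) and (distance of carton_4_mid from where it was at the start of the episode below 0.04 m and angle between carton_4_mid's own z axis and vertical below 0.1 rad and linear speed of carton_4 below 0.02 m/s)) or ((horizontal distance between carton_3_mid and pad_top below 0.014 m and angle between carton_3_mid's own z axis and vertical below 0.1 rad and z of carton_3_mid in the frame of pad_top below 0.06 m and contact force between carton_3 and pad above 2.3 N and linear speed of carton_3 below 0.02 m/s) and (distance of carton_1_mid from where it was at the start of the episode below 0.04 m and angle between carton_1_mid's own z axis and vertical below 0.1 rad and linear speed of carton_1 below 0.02 m/s) and (distance of carton_2_mid from where it was at the start of the episode below 0.04 m and angle between carton_2_mid's own z axis and vertical below 0.1 rad and linear speed of carton_2 below 0.02 m/s) and (distance of carton_4_mid from where it was at the start of the episode below 0.04 m and angle between carton_4_mid's own z axis and vertical below 0.1 rad and linear speed of carton_4 below 0.02 m/s)) or ((horizontal distance between carton_4_mid and pad_top below 0.014 m and angle between carton_4_mid's own z axis and vertical below 0.1 rad and z of carton_4_mid in the frame of pad_top below 0.06 m and contact force between carton_4 and pad above 2.3 N and linear speed of carton_4 below 0.02 m/s) and (distance of carton_1_mid from where it was at the start of the episode below 0.04 m and angle between carton_1_mid's own z axis and vertical below 0.1 rad and linear speed of carton_1 below 0.02 m/s) and (distance of carton_2_mid from where it was at the start of the episode below 0.04 m and angle between carton_2_mid's own z axis and vertical below 0.1 rad and linear speed of carton_2 below 0.02 m/s) and (distance of carton_3_mid from where it was at the start of the episode below 0.04 m and angle between carton_3_mid's own z axis and vertical below 0.1 rad and linear speed of carton_3 below 0.02 m/s)))); the robot touches nothing.
It fails at once if a loose handle is moved by more than 25 mm or tipped over 0.35 rad (distance of any of gold_handle_mid, black_handle_mid from where it was at the start of the episode above 0.025 m or angle between any of gold_handle_mid, black_handle_mid's own z axis and vertical above 0.35 rad).
It fails at once if the tape roll is moved by more than 25 mm or tipped over 0.35 rad (distance of tape_mid from where it was at the start of the episode above 0.025 m or angle between tape_mid's own z axis and vertical above 0.35 rad).
It fails at once if a packed carton is moved by more than 25 mm or tipped over 0.35 rad (distance of any of packed_1_mid, packed_2_mid from where it was at the start of the episode above 0.025 m or angle between any of packed_1_mid, packed_2_mid's own z axis and vertical above 0.35 rad).
It fails at once if a carton is let go over the free cell more than 15 mm above the pad ((horizontal distance between carton_1_mid and pad_top below 0.03 m and z of carton_1_mid in the frame of pad_top above 0.0675 m and contact force between the fingers and carton_1 below 0.05 N) or (horizontal distance between carton_2_mid and pad_top below 0.03 m and z of carton_2_mid in the frame of pad_top above 0.0675 m and contact force between the fingers and carton_2 below 0.05 N) or (horizontal distance between carton_3_mid and pad_top below 0.03 m and z of carton_3_mid in the frame of pad_top above 0.0675 m and contact force between the fingers and carton_3 below 0.05 N) or (horizontal distance between carton_4_mid and pad_top below 0.03 m and z of carton_4_mid in the frame of pad_top above 0.0675 m and contact force between the fingers and carton_4 below 0.05 N)).
It fails at once if a carton is tipped over (angle between any of carton_1_mid, carton_2_mid, carton_3_mid, carton_4_mid's own z axis and vertical above 0.6 rad).
It also fails if it takes over 66 s, if anything falls off the work surface, if the arm or the gripper's body presses on something with over 40 N, if the wrist force passes 120 N, or if a joint passes its speed limit or range.

## Robot

A 6-joint arm with a two-finger parallel gripper is mounted at the origin on the work surface. World frame = base frame: x ahead of the robot, y to its left, z up, the work surface at z = 0. Lengths are in m, angles in degrees, forces in N, time in s.
With the tool pointing down it reaches from about 0.25 to 0.725 m from the base axis. Payload 9.7 kg.
Tool frame: the origin (TCP) lies midway between the tips of the shut fingers; the grasp point (between the pads) lies 19 mm behind it; z points along the fingers, y is the direction in which the jaws open and shut (so a half turn about z gives the same grasp; the last joint's range is limited). The gripper opens to 85 mm and grips with 20 to 120 N. Pads are 22 mm wide; open, the fingers measure 114 mm over their backs; the gripper's body (76 mm by 85 mm) begins 54 mm behind the grasp point. The pads swing forward as they close: fully open they stand 13 mm farther back than shut.
Start: joints at [68.354, 4.979, 10.078, 95.1, 0, 90], TCP at [0.203, 0.511, 0.231] pointing down, gripper open.
Joint ranges: [-179.16, 179.16], [-48.56, 103.87], [-65.8, 70.77], [-126.05, 130.52], [-82.76, 87.17], [-180, 180]. Speed limits (degrees/s): [127.2, 127.2, 147.25, 180, 180, 180].

## Interface

Orientations are given as [roll, pitch, yaw] about the fixed x, y, z axes, in that order (R = Rz(yaw) Ry(pitch) Rx(roll)).
In Python, from workcell import bot, camera, recognise gives the robot as it stands. The module is installed in compiled form; this text tells all that it offers.
- The arm moves only by the tool apply_moves, never from a script. Its argument "targets" is one flat list of numbers, 7 for each row, row after row: the shift along the world's x, y, z in units of 30 mm (1.0 is 30 mm), then the turn, a rotation vector about the world's x, y, z in units of 6 degrees (1.0 is 6 degrees), then the opening, from 0 (shut) to 1 (fully open). A call has 1 to 5 rows; each row is the pose to reach, as a shift and turn from the pose commanded when the call began; what a row does not reach only later rows make up. A row lasts 1/10 s, in which the tool goes at most 50 mm and 8.59 degrees, less where a joint would pass 70% of its speed; a pose out of reach is approached as far as the arm can. A call with a gripper value outside its range is refused whole. The fingers move at their own pace and stop on an object; "newtons" is the grip in N (left out, the last holds). Time passes only in rows, so rows that repeat a pose let the fingers close. It gives the time, the measured TCP pose, the force and the opening at its end, in the units of the state.
- bot.get_obs(): the state, without advancing time (a new reading comes with each control period).
- camera(name): name is "scene" or "side" or "wrist"; returns a dict with "img" (400x640x3 uint8, red, green, blue), "intrinsics" (3x3 intrinsics, pixels), "origin" and "rotation" of the camera in the world. Camera axes: x right, y up, looking along -z (the intrinsics and any distortion apply to the point x, -y, -z); pixel columns grow to the right and rows downward; lengths in m; the calibration is good to about 2 mm. A picture is of the moment at which its call begins. There is no depth.
- bot.job_done(): hands the job in, once; it reports no verdict.
Trained networks look in the newest picture that a camera, given by its name, has taken for a name from the list of things; names that differ only in an ending like _2 or _b are one class to them, and where a whole thing is asked for, a point or a joint stands for the part that bears it (a point fixed in the world has none). Each returns a list of dicts, best first, with "conf" (0 to 1); they miss things now and then, are a little off and sometimes report something else, mostly with a low value. They report only what shows in the picture. A call takes as long as a camera call. They do not tell look-alikes from the thing itself.
- recognise(query, camera): "box" ([left, top, right, bottom] in pixels, round what is visible of it).
The state is a dict: "time": time; "q": joint angles; "qd": joint speeds; "joint_efforts": joint torques, N m; "ee_pos": TCP position; "tcp_rot": TCP orientation; "wrist_force": force on the tool from outside, world axes, zero at the start; "torque": the same for the moment, N m; "opening": finger opening in m.
Only numpy, scipy, OpenCV 4.12 (cv2) and the standard library are available. Lean on these libraries where they do the work, as an engineer would, in place of code of your own. Each camera call takes 0.05 s, during which the arm holds its last target.

## Working session

There is one attempt and no reset: what is moved stays moved. The work goes in short steps, Python scripts to look and compute and a tool call to move; the robot and the scene stay as the last step left them, time stands still between calls to the robot, and variables do not carry over. Pictures are saved under pics/ and viewed, and the job is handed in when it is done.

Besides the shell and the picture viewer there is one more tool, called as name(argument=value, ...), one argument or row to a line, values as JSON. apply_moves: Moves the arm, as the interface text tells. Its arguments: {"type":"object","properties":{"targets":{"type":"array"},"newtons":{"type":"number"}},"required":["targets"]}

```bash
mkdir -p pics; cat > h.py <<'E'
from workcell import bot,camera,recognise
import numpy as np,cv2
def snap(n,f):
    c=camera(n); cv2.imwrite(f'pics/{f}.png',c['img'][:,:,::-1]); return c
def ray(c,u,v):
    K=c['intrinsics']; d=np.array([(u-K[0][2])/K[0][0],-(v-K[1][2])/K[1][1],-1.])
    return np.array(c['origin']),np.array(c['rotation'])@d
def atz(c,u,v,z):
    o,d=ray(c,u,v); return o+d*(z-o[2])/d[2]
def proj(c,p):
    q=np.array(c['rotation']).T@(np.array(p)-np.array(c['origin'])); K=c['intrinsics']
    return K[0][2]+K[0][0]*q[0]/-q[2],K[1][2]+K[1][1]*q[1]/q[2]
E
python3 - <<'E'
from h import *
np.set_printoptions(precision=4,suppress=True)
for n in ['scene','side','wrist']:
    c=snap(n,n+'0'); print(n,c.keys(),c['intrinsics'],c['origin'],c['rotation'])
    for q in ['carton_1_mid','crate','pad','packed_1_mid','board','strip','gold_handle_mid','black_handle_mid','tape_mid']:
        print(q,[(np.round(r['box']).astype(int).tolist(),round(r['conf'],2)) for r in recognise(q,n)])
print(bot.get_obs())
E
```

```text
scene dict_keys(['img', 'intrinsics', 'origin', 'rotation']) [[379.9095   0.     318.2269]
 [  0.     379.9095 201.4546]
 [  0.       0.       1.    ]] [ 1.0398 -0.4173  0.801 ] [39.6059  0.1868 47.2177]
carton_1_mid [([321, 192, 343, 229], 0.87), ([263, 199, 287, 245], 0.73), ([313, 230, 339, 275], 0.55)]
crate [([330, 131, 395, 182], 0.96)]
pad [([338, 143, 349, 151], 0.48), ([386, 138, 411, 167], 0.28)]
packed_1_mid [([364, 142, 393, 175], 0.57)]
board [([364, 138, 393, 175], 0.63)]
strip [([258, 144, 318, 214], 0.72)]
gold_handle_mid [([232, 234, 249, 268], 0.59), ([348, 128, 370, 161], 0.22)]
black_handle_mid [([193, 261, 216, 299], 0.88)]
tape_mid [([385, 139, 409, 164], 0.7)]
side dict_keys(['img', 'intrinsics', 'origin', 'rotation']) [[395.891    0.     319.7304]
 [  0.     395.891  194.2197]
 [  0.       0.       1.    ]] [0.5159 0.673  0.6117] [  51.8878   -0.1971 -174.9043]
carton_1_mid [([253, 152, 282, 207], 0.85), ([275, 172, 310, 230], 0.71), ([319, 146, 346, 193], 0.69)]
crate []
pad [([360, 292, 391, 308], 0.74)]
packed_1_mid [([286, 251, 318, 304], 0.97)]
board [([3
[... 401 characters left out ...]
20.864 ]
 [  0.     276.606  198.6598]
 [  0.       0.       1.    ]] [0.1366 0.5363 0.3736] [-16.2463   0.0225  68.3671]
carton_1_mid []
crate []
pad []
packed_1_mid []
board []
strip []
gold_handle_mid []
black_handle_mid []
tape_mid []
{'time': 1.5, 'q': array([68.3545,  4.9794, 10.0788, 95.0999, -0.0007, 89.9997]), 'qd': array([ 0.0313,  0.0727, -0.0468, -0.0382, -0.0184,  0.1542]), 'joint_efforts': array([ -0.0012, -52.0092,  46.4859,   0.0016,  -0.0001,   0.    ]), 'ee_pos': array([0.2029, 0.5112, 0.2313]), 'tcp_rot': array([-179.9994,    0.0007,  158.3548]), 'wrist_force': array([-0.3052,  0.5867, -0.3874]), 'torque': array([ 0.0043, -0.0156,  0.0254]), 'opening': 0.08526068738983356}
```

```bash
python3 - <<'E'
s=open('h.py').read()
s=s.replace("return c\ndef ray","c['rotation']=R.from_euler('xyz',c['rotation'],degrees=True).as_matrix(); return c\ndef ray").replace("import numpy","from scipy.spatial.transform import Rotation as R\nimport numpy")
open('h.py','w').write(s)
import cv2
for n,(a,b,x,y) in dict(scene=(130,90,450,330),side=(200,90,520,390)).items():
    i=cv2.imread(f'pics/{n}0.png')[b:y,a:x]
    f=2.5 if n=='scene' else 2
    cv2.imwrite(f'pics/{n}0z.png',cv2.resize(i,None,fx=f,fy=f,interpolation=cv2.INTER_CUBIC))
E
```

```text
(no output)
```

View pics/scene0z.png

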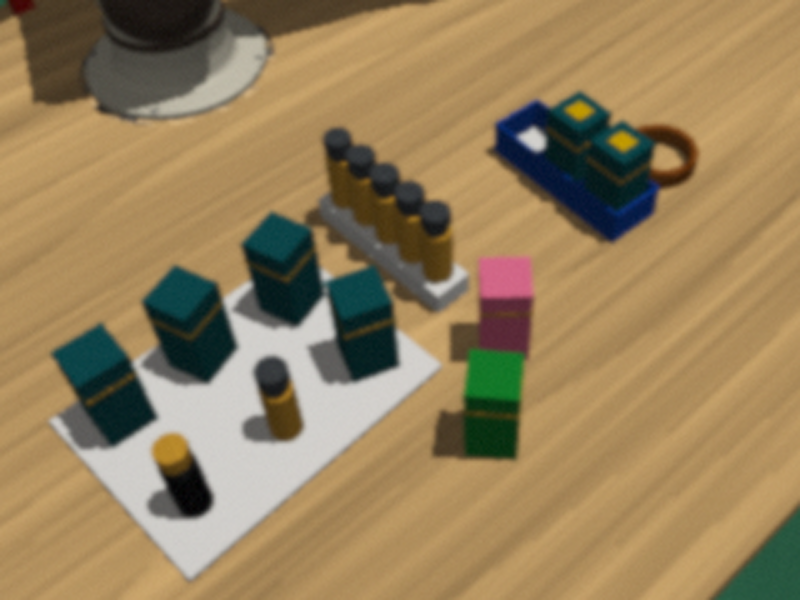

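View pics/side0z.png

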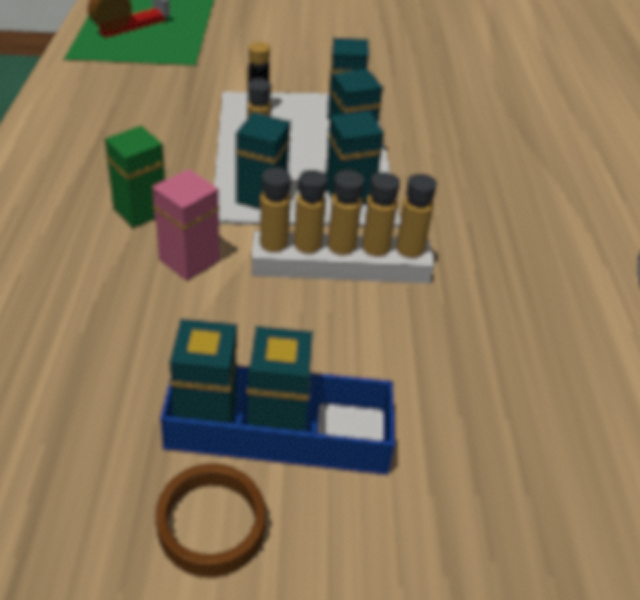

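View pics/side0.png

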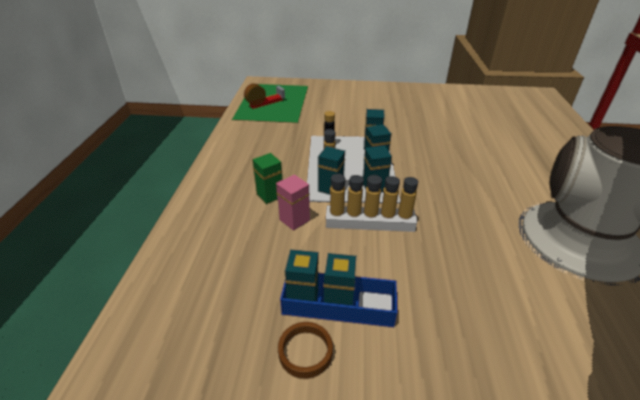

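View pics/wrist0.png

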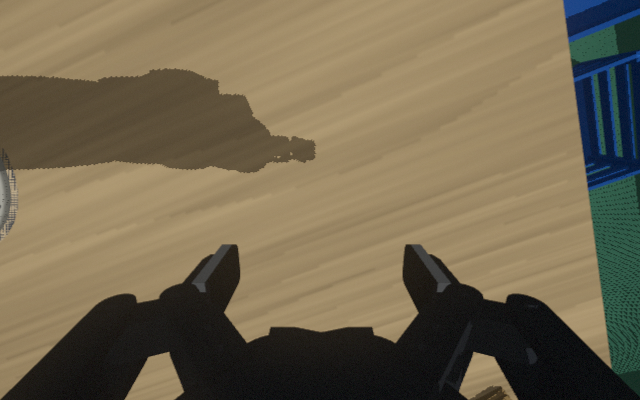

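```bash
cat > fit.py <<'E'
from h import *
from scipy.optimize import minimize
def hull(c,x,y,yaw,z0,z1,w=.05):
    a=np.radians(yaw);pts=[]
    for sx in(-1,1):
        for sy in(-1,1):
            for z in(z0,z1):
                dx,dy=sx*w/2,sy*w/2
                pts.append(proj(c,(x+dx*np.cos(a)-dy*np.sin(a),y+dx*np.sin(a)+dy*np.cos(a),z)))
    return cv2.convexHull(np.array(pts,np.float32))
def rend(shape,h,box,S=4):
    l,t,r,b=box; m=np.zeros(((b-t)*S,(r-l)*S),np.float32)
    p=((h-[l,t]+.5)*S-.5)
    cv2.fillPoly(m,[np.round(p*16).astype(np.int32)],1.0,shift=4)
    return cv2.resize(m,(r-l,b-t),interpolation=cv2.INTER_AREA)
def fit(c,mask,x,y,z0=.008,z1=.113,w=.05):
    h=hull(c,x,y,0,z0,z1,w)[:,0]
    l,t=np.maximum(np.floor(h.min(0)).astype(int)-12,0); r,b=np.ceil(h.max(0)).astype(int)+12
    r=min(r,640);b=min(b,400)
    M=mask[t:b,l:r]
    def cost(p): return np.abs(rend(0,hull(c,p[0],p[1],p[2]*1000,z0,z1,w),(l,t,r,b))-M).sum()
    best=None
    for yaw in range(-45,45,10):
        q=minimize(cost,[x,y,yaw/1000],method='Nelder-Mead',options=dict(initial_simplex=[[x,y,yaw/1000],[x+.01,y,yaw/1000],[x,y+.01,yaw/1000],[x,y,yaw/1000+.015]],xatol=1e-5,fatol=.05,maxiter=300))
        if best is None or q.fun<best.fun: best=q
    return best.x*[1,1,1000],best.fun,M.sum()
def teal(img):
    i=img.astype(float); r,g,b=i[...,0],i[...,1],i[...,2]
    m=((g>1.35*r)&(b>1.2*r)&(g<120)&(b<1.5*g+3)&(b>.7*g)).astype(np.uint8)
    return cv2.morphologyEx(m,cv2.MORPH_CLOSE,np.ones((5,5)))
E
python3 - <<'E'
from fit import *
np.set_printoptions(precision=4,suppress=True)
c=snap('scene','scene1'); m=teal(c['img'])
n,lab,st,ce=cv2.connectedComponentsWithStats(m)
for k in range(1,n):
    if st[k,4]>100:
        p=atz(c,*ce[k],.06); mk=(lab==k).astype(np.float32)
        z=(.008,.113)
        print(st[k],fit(c,mk,p[0],p[1],*z))
cs=snap('side','side1')
for nm,C,pts in [('scene board',c,[(440,368),(190,580),(50,420),(320,265)]),('side board',cs,[])]:
    for u,v in pts: print(nm,atz(C,130+u/2.5,90+v/2.5,.008))
for u,v in [(222,93),(215,218)]: print('sboard',atz(cs,200+u/2,90+v/2,.008))
for u,v in [(330,410),(383,408),(384,440),(325,436)]: print('pad',atz(cs,200+u/2,90+v/2,.008))
for u,v in [(165,400),(393,380),(390,430)]: print('crate top',atz(cs,200+u/2,90+v/2,.045))
for u,v in [(164,447),(388,468)]: print('crate bottom',atz(cs,200+u/2,90+v/2,.0))
for u,v in [(498,125),(540,100),(655,182),(612,208)]: print('crate top scene',atz(c,130+u/2.5,90+v/2.5,.045))
for u,v in [(580,110),(624,142)]: print('sticker scene',atz(c,130+u/2.5,90+v/2.5,.109))
for u,v in [(204,343),(282,350)]: print('sticker side',atz(cs,200+u/2,90+v/2,.109))
for u,v in [(278,430)]: print('gold',atz(c,130+u/2.5,90+v/2.5,.008))
for u,v in [(271,364)]: print('gold top',atz(c,130+u/2.5,90+v/2.5,.108))
for u,v in [(171,445)]: print('black top',atz(c,130+u/2.5,90+v/2.5,.108))
for u,v in [(338,138),(435,214)]: print('strip handles',atz(c,130+u/2.5,90+v/2.5,.125))
for u,v in [(505,276),(496,372)]: print('pink/green top',atz(c,130+u/2.5,90+v/2.5,.105))
E
```

```text
[ 197    0   79   57 2409] (array([-0.302 ,  0.3546, 15.6944]), np.float64(1043.625), np.float32(1580.0))
[283   0  32  30 686] (array([-0.2684,  0.6392,  8.1336]), np.float64(258.375), np.float32(686.0))
[129  43  34  43 897] (array([-0.3058, -0.0248, 25.5057]), np.float64(207.0625), np.float32(897.0))
[110  57  22  36 318] (array([ -0.305 ,  -0.1125, -11.7063]), np.float64(258.5), np.float32(318.0))
[   0   63  116   83 4718] (array([ -0.3056,  -0.3834, -44.0621]), np.float64(1822.4375), np.float32(2775.0))
[ 343  128   48   46 1073] (array([  0.5663,   0.2268, -13.0065]), np.float64(641.375), np.float32(1073.0))
[  353   142   287   258 42413] (array([  1.136 ,   0.1332, -55.6425]), np.float64(4498.0625), np.float32(6478.0))
[ 228  176   60   65 1775] (array([ 0.4488, -0.1353, -1.6387]), np.float64(977.3125), np.float32(1766.0))
[ 188  197   36   45 1006] (array([ 0.4441, -0.2421,  3.974 ]), np.float64(128.3125), np.float32(1006.0))
[152 220  39  47 960] (array([ 0.4509, -0.3377, -5.689 ]), np.float64(126.1875), np.float32(960.0))
scene board [ 0.6211 -0.0752  0.008 ]
scene board 
[... 312 characters left out ...]
te top [0.4167 0.192  0.045 ]
crate top [0.4227 0.2471 0.045 ]
crate bottom [0.62   0.2505 0.    ]
crate bottom [0.4194 0.2539 0.    ]
crate top scene [0.4268 0.1913 0.045 ]
crate top scene [0.4287 0.2606 0.045 ]
crate top scene [0.6169 0.254  0.045 ]
crate top scene [0.611  0.1882 0.045 ]
sticker scene [0.5226 0.2235 0.109 ]
sticker scene [0.5905 0.2197 0.109 ]
sticker side [0.5846 0.2209 0.109 ]
sticker side [0.5186 0.2226 0.109 ]
gold [ 0.5689 -0.2364  0.008 ]
gold top [ 0.5692 -0.2247  0.108 ]
black top [ 0.5797 -0.3325  0.108 ]
strip handles [ 0.3915 -0.0106  0.125 ]
strip handles [ 0.5438 -0.0087  0.125 ]
pink/green top [ 0.6356 -0.0015  0.105 ]
pink/green top [ 0.709  -0.0838  0.105 ]
```

The side view and the scene view agree. Four teal cartons stand on the board: three in a column near x≈0.45 (y≈-0.13, -0.24, -0.34) and one near (0.54,-0.13). The free cell is at about (0.45,0.22). I'll move above the crate for a close look.

apply_moves(
  targets=[1.1, -1.15, 0.25, 0, 0, 0.7, 1, 2.2, -2.3, 0.5, 0, 0, 1.4, 1, 3.3, -3.45, 0.75, 0, 0, 2.1, 1, 4.4, -4.6, 1.0, 0, 0, 2.8, 1, 5.5, -5.75, 1.25, 0, 0, 3.6, 1],
)

```text
time: 2.1
ee_pos: [0.3688, 0.3372, 0.2693]
tcp_rot: [180.0, 0.0, -179.8]
wrist_force: [0.9, 0.1, -0.2]
opening: 0.0857
```

apply_moves(
  targets=[1.1, -1.15, 0.25, 0, 0, 0, 1, 2.2, -2.3, 0.5, 0, 0, 0, 1, 3.3, -3.45, 0.75, 0, 0, 0, 1, 4.2, -4.4, 1.0, 0, 0, 0, 1, 4.2, -4.4, 1.0, 0, 0, 0, 1],
)

```text
time: 2.6
ee_pos: [0.4965, 0.2036, 0.299]
tcp_rot: [-180.0, 0.1, 179.7]
wrist_force: [-0.5, -0.1, -0.0]
opening: 0.0855
```

```bash
python3 - <<'E'
from h import *
c=snap('wrist','w1'); o=bot.get_obs(); print(o['q'],o['ee_pos'],o['tcp_rot'],o['wrist_force'],o['time']); print(c['origin'])
E
```

```text
[ 2.24905095e+01  5.18060310e+00  1.79261659e+01  1.02741639e+02
 -5.20045240e-03  2.27470788e+01] [0.49525671 0.20501795 0.29875302] [-1.79996721e+02  5.62958135e-03  1.79743431e+02] [ 0.04196344  1.39338498 -0.55843532] 2.65
[0.42507549 0.20293119 0.44123608]
```

View pics/w1.png

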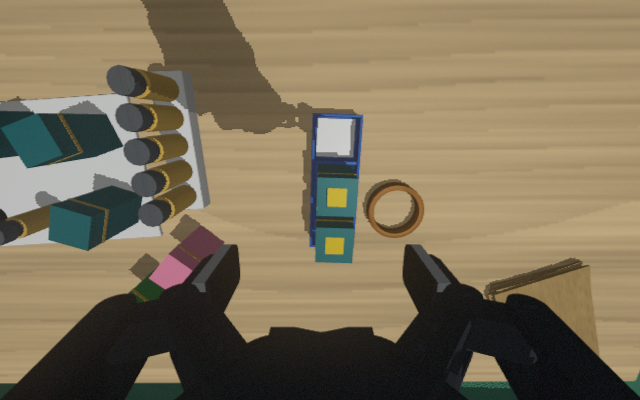

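The wrist view shows the white pad in the free cell around (335,138). The packed lids are at (337,198) and (334,246), and the tape roll is at (394,210). I'll measure the pad and crate from this picture.

```bash
python3 - <<'E'
from h import *
np.set_printoptions(precision=4,suppress=True)
c=snap('wrist','w2'); i=c['img'].astype(int)
r,g,b=i[...,0],i[...,1],i[...,2]
def rect(m,box,z,n):
    l,t,R_,B=box; k=np.zeros(m.shape,np.uint8); k[t:B,l:R_]=m[t:B,l:R_]
    nn,lab,st,ce=cv2.connectedComponentsWithStats(k); j=1+np.argmax(st[1:,4])
    vs,us=np.where(lab==j); P=np.array([atz(c,u,v,z)[:2] for u,v in zip(us,vs)])
    q=cv2.minAreaRect(P.astype(np.float32)*1000); print(n,st[j],'mean',P.mean(0),q)
rect((r>150)&(abs(r-b)<35)&(g>150),(305,105,370,165),.008,'pad')
teal=(g>1.3*r)&(b>1.2*r)&(b<1.4*g)
yel=(r>150)&(g>120)&(b<100)
rect(yel,(322,180,352,212),.109,'st1'); rect(yel,(322,234,350,260),.109,'st2')
rect((b>1.8*g)&(b>1.8*r)|((b>1.5*g)&(r<60)),(300,105,366,255),.045,'blue')
im=cv2.resize(c['img'][95:275,295:375,::-1],None,fx=3.2,fy=3.2,interpolation=cv2.INTER_CUBIC);cv2.imwrite('pics/w2z.png',im)
E
```

```text
pad [ 315  119   36   38 1174] mean [0.4513 0.2221] ((452.806640625, 221.6724090576172), (52.78789138793945, 54.10720443725586), 87.55619812011719)
st1 [326 189  20  19 353] mean [0.5202 0.2214] ((519.9306640625, 221.8484344482422), (23.722822189331055, 23.406702041625977), 89.77021789550781)
st2 [324 239  19  16 290] mean [0.5862 0.2187] ((586.35205078125, 219.21807861328125), (23.558916091918945, 21.65950584411621), 89.77813720703125)
blue [309 118  42 130 535] mean [0.5151 0.1953] ((521.8372192382812, 215.9780731201172), (56.600162506103516, 194.79568481445312), 88.06179809570312)
```

View pics/w2z.png

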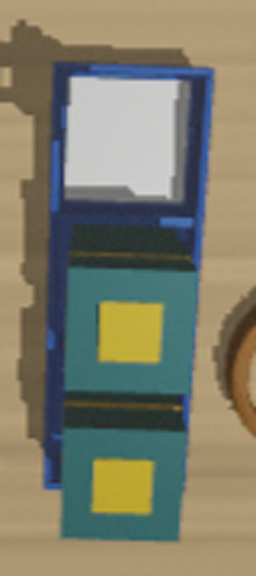

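```bash
python3 - <<'E'
from h import *
np.set_printoptions(precision=4,suppress=True)
c=snap('wrist','w3')
P=[atz(c,295+u/3.2-.35,95+v/3.2-.35,.045)[:2] for u,v in [(53,62),(214,67),(44,489)]]
print(P)
a=(P[2]-P[0])/np.linalg.norm(P[2]-P[0]); n=np.array([-a[1],a[0]]); w=np.dot(P[1]-P[0],n)
print('yaw',np.degrees(np.arctan2(a[1],a[0])),'len',np.linalg.norm(P[2]-P[0]),'wid',w)
print('free cell from crate', P[0]+a*.035+n*.035)
# pad incl shadow
Q=[atz(c,295+u/3.2-.35,95+v/3.2-.35,.008)[:2] for u,v in [(66,76),(190,80),(183,203),(65,198)]]
print(Q,np.mean(Q,0))
E
```

```text
[array([0.4175, 0.1917]), array([0.4198, 0.2607]), array([0.618 , 0.1848])]
yaw -1.9732383104989264 len 0.2006077396171106 wid 0.06897732608241655
free cell from crate [0.4537 0.2255]
[array([0.4233, 0.1965]), array([0.4253, 0.2548]), array([0.483 , 0.2532]), array([0.4805, 0.1955])] [0.453 0.225]
```

apply_moves(
  targets=[0.2, -1.5, 0, 0, 0, 0, 1, 0.4, -3, 0, 0, 0, 0, 1, 0.6, -4.5, 0, 0, 0, 0, 1, 0.8, -6, 0, 0, 0, 0, 1, 0.8, -7.5, 0, 0, 0, 0, 1],
)

```text
time: 3.25
ee_pos: [0.5177, -0.0186, 0.2986]
tcp_rot: [180.0, 0.0, -179.9]
wrist_force: [1.0, 0.4, -0.3]
opening: 0.0853
```

apply_moves(
  targets=[0, -1.5, 0, 0, 0, 0, 1, 0, -3, 0, 0, 0, 0, 1, 0, -4.5, 0, 0, 0, 0, 1, 0, -6, 0, 0, 0, 0, 1, 0, -6, 0, 0, 0, 0, 1],
)

```text
time: 3.75
ee_pos: [0.5175, -0.2011, 0.2979]
tcp_rot: [-180.0, -0.1, 179.8]
wrist_force: [0.1, 0.5, 0.1]
opening: 0.0857
```

```bash
python3 - <<'E'
from h import *
c=snap('wrist','w4'); o=bot.get_obs(); print(o['q'].round(2),o['ee_pos'],o['tcp_rot'],o['wrist_force'],o['time']); print(c['origin'])
E
```

```text
[-21.04   7.87  20.81 102.99   0.   -20.89] [ 0.51767403 -0.19912308  0.29818514] [ 1.79979514e+02 -5.00113402e-02  1.79848545e+02] [0.13935951 0.52259711 0.16989083] 3.8
[ 0.44637771 -0.20192467  0.4402323 ]
```

View pics/w4.png

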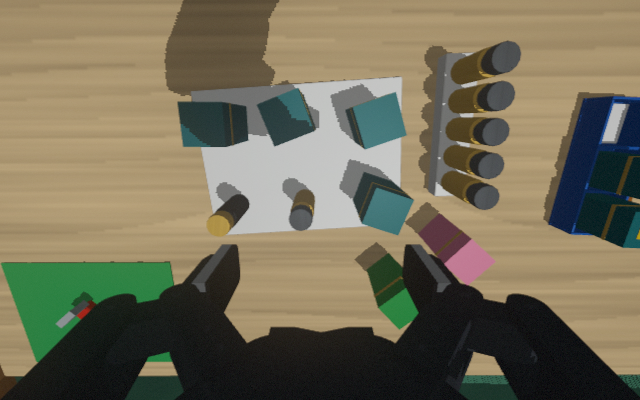

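The wrist view shows cartons at (213,125), (287,117), (376,121) and (382,202). The gold-bodied handle is at (302,210), and the black one with a gold top is at (229,213). Next I fit the carton poses to their silhouettes.

```bash
cat > cart.py <<'E'
from fit import *
np.set_printoptions(precision=4,suppress=True)
def mask(c):
    i=c['img'].astype(float); r,g,b=i[...,0],i[...,1],i[...,2]
    m=((g>1.25*r+3)&(b>1.1*r)&(b>.75*g)&(b<1.5*g)).astype(np.uint8)
    return cv2.morphologyEx(m,cv2.MORPH_CLOSE,np.ones((5,5)))
def cartons(c,name=None,zs=(.008,.113)):
    m=mask(c); n,lab,st,ce=cv2.connectedComponentsWithStats(m); out=[]; vis=c['img'].copy()
    for k in range(1,n):
        if st[k,4]<500 or st[k,4]>6000: continue
        p=atz(c,*ce[k],.06)
        if not(-.42<p[1]<-.05 and .35<p[0]<.68): continue
        q,f,s=fit(c,(lab==k).astype(np.float32),p[0],p[1],*zs); out.append(q)
        q[2]=(q[2]+45)%90-45
        print(st[k],ce[k],q,f,s)
        cv2.polylines(vis,[np.round(hull(c,*q,*zs)).astype(int)],1,(255,0,0),1)
    if name: cv2.imwrite(f'pics/{name}.png',cv2.resize(vis[60:260,150:450,::-1],None,fx=2.5,fy=2.5))
    return out
E
python3 - <<'E'
from cart import *
c=snap('wrist','w5'); cartons(c,'w5f')
for u,v in [(218,229),(301,222)]: print('handle top',atz(c,u,v,.108))
E
```

```text
[ 256   88   56   58 1946] [283.8967 116.3607] [ 0.4451 -0.2423 21.5626] 208.9375 1946.0
[ 351   93   53   56 1967] [377.1454 120.2415] [ 0.4493 -0.1355 18.5445] 343.0625 1967.0
[ 177  102   69   45 2509] [208.0857 122.4273] [ 0.4528 -0.3384 -1.1773] 439.875 2509.0
[ 360  177   52   58 1774] [384.8382 207.257 ] [  0.5589  -0.1194 -21.1005] 732.625 1774.0
handle top [ 0.5835 -0.3335  0.108 ]
handle top [ 0.5741 -0.2259  0.108 ]
```

View pics/w5f.png

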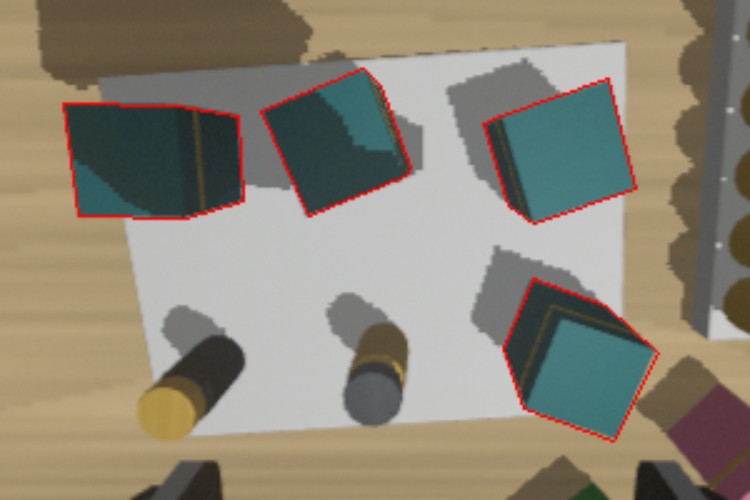

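apply_moves(
  targets=[-0.6, -0.35, -0.5, 0, 0, 0.9, 1, -1.2, -0.7, -1.2, 0, 0, 1.8, 1, -1.8, -1.1, -2.2, 0, 0, 2.7, 1, -2.42, -1.44, -3.5, 0, 0, 3.6, 1, -2.42, -1.44, -4.5, 0, 0, 3.6, 1],
  newtons=35,
)

```text
time: 4.35
ee_pos: [0.4439, -0.24, 0.1624]
tcp_rot: [180.0, -0.0, -158.2]
wrist_force: [0.5, -0.3, 1.0]
opening: 0.0853
```

```bash
python3 - <<'E'
from h import *
c=snap('wrist','w6'); o=bot.get_obs(); print(o['q'].round(2),o['ee_pos'],o['tcp_rot'],o['wrist_force'],o['time'])
E
```

```text
[-2.834e+01 -1.890e+00 -5.090e+00  8.715e+01  1.000e-02 -5.002e+01] [ 0.4431882  -0.23896778  0.15762325] [ 179.71996316   -0.216386   -158.31812149] [ 0.89862127 -0.89369859 -4.15155252] 4.4
```

View pics/w6.png

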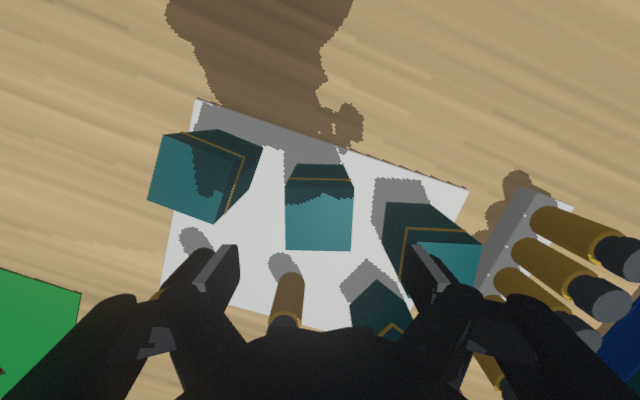

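Carton B is centred between the open fingers (lid around (319,222)), so I go down and close.

apply_moves(
  targets=[0, 0, -0.9, 0, 0, 0, 1, 0, 0, -1.8, 0, 0, 0, 1, 0, 0, -2.6, 0, 0, 0, 1, 0, 0, -3.3, 0, 0, 0, 1, 0, 0, -3.3, 0, 0, 0, 1],
)

```text
time: 4.9
ee_pos: [0.4448, -0.2392, 0.0631]
tcp_rot: [179.8, -0.1, -158.3]
wrist_force: [-1.4, -0.1, 0.4]
opening: 0.0853
```

apply_moves(
  targets=[0, 0, 0, 0, 0, 0, 0, 0, 0, 0, 0, 0, 0, 0, 0, 0, 0, 0, 0, 0, 0, 0, 0, 0, 0, 0, 0, 0, 0, 0, 0, 0, 0, 0, 0],
)

```text
time: 5.4
ee_pos: [0.4462, -0.2415, 0.0666]
tcp_rot: [-179.9, 0.1, -158.4]
wrist_force: [-0.2, 2.7, 6.7]
opening: 0.0496
```

apply_moves(
  targets=[0, 0, 0, 0, 0, 0, 0, 0, 0, 0, 0, 0, 0, 0, 0, 0, 0.3, 0, 0, 0, 0, 0, 0, 0.7, 0, 0, 0, 0, 0, 0, 1.1, 0, 0, 0, 0],
)

```text
time: 5.9
ee_pos: [0.4454, -0.2416, 0.0992]
tcp_rot: [-180.0, 0.0, -158.5]
wrist_force: [-0.3, -0.3, -0.6]
opening: 0.0499
```

apply_moves(
  targets=[0, 0, 0, 0, 0, 0, 0, 0, 0, 0, 0, 0, 0, 0, 0, 0, 0, 0, 0, 0, 0, 0, 0, 0, 0, 0, 0, 0],
)

```text
time: 6.3
ee_pos: [0.445, -0.2414, 0.0972]
tcp_rot: [180.0, -0.0, -158.4]
wrist_force: [-0.1, -0.0, -1.6]
opening: 0.0496
```

```bash
python3 - <<'E'
from h import *
c=snap('side','s6'); o=bot.get_obs(); print(o['ee_pos'],o['tcp_rot'],o['wrist_force'],o['torque'],o['joint_efforts'].round(2),o['time'],o['opening'])
cv2.imwrite('pics/s6z.png',cv2.resize(c['img'][90:330,220:440,::-1],None,fx=2.5,fy=2.5))
E
```

```text
[ 0.44503684 -0.24136958  0.09726954] [ 1.79961288e+02 -3.12347725e-02 -1.58450044e+02] [ 0.40949633 -0.05179425 -1.14301618] [-0.00842731 -0.05706597 -0.02646915] [-0.000e+00 -4.581e+01  4.741e+01  1.000e-02 -0.000e+00  0.000e+00] 6.35 0.04964447552654745
```

View pics/s6z.png

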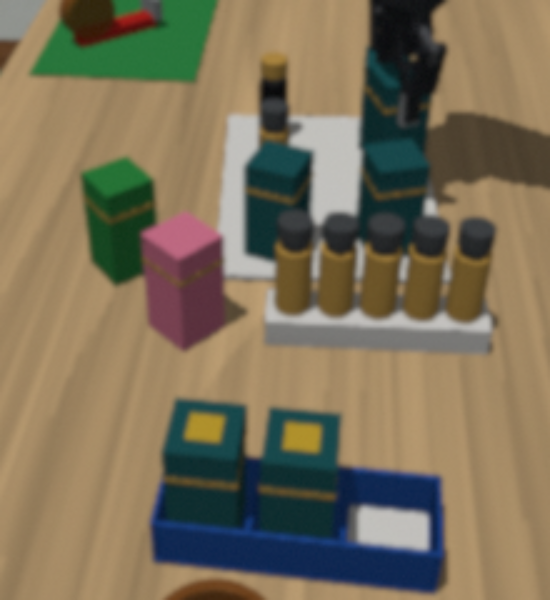

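Lifted B: the force change is only about 1.1 N down, so B is empty. I set it back where it stood and release it.

apply_moves(
  targets=[0, 0, -0.4, 0, 0, 0, 0, 0, 0, -0.8, 0, 0, 0, 0, 0, 0, -1.03, 0, 0, 0, 0, 0, 0, -1.05, 0, 0, 0, 0, 0, 0, -1.05, 0, 0, 0, 0],
)

```text
time: 6.85
ee_pos: [0.445, -0.2412, 0.0657]
tcp_rot: [180.0, -0.0, -158.4]
wrist_force: [-1.9, 1.1, 1.5]
opening: 0.0496
```

apply_moves(
  targets=[0, 0, 0, 0, 0, 0, 0.7, 0, 0, 0, 0, 0, 0, 1, 0, 0, 0, 0, 0, 0, 1, 0, 0, 0, 0, 0, 0, 1, 0, 0, 0, 0, 0, 0, 1],
)

```text
time: 7.35
ee_pos: [0.4453, -0.2415, 0.0662]
tcp_rot: [180.0, -0.0, -158.4]
wrist_force: [-0.8, 0.7, 0.7]
opening: 0.0857
```

apply_moves(
  targets=[0, 0, 0.7, 0, 0, 0, 1, 0, 0, 1.8, 0, 0, 0, 1, 0, 0, 3, 0, 0, 0, 1, 0, 0, 3.6, 0, 0, 0, 1, 0, 0, 3.6, 0, 0, 0, 1],
)

```text
time: 7.85
ee_pos: [0.4464, -0.2421, 0.1773]
tcp_rot: [-179.8, 0.2, -158.4]
wrist_force: [-0.7, 0.1, -0.5]
opening: 0.0853
```

```bash
python3 - <<'E'
from cart import *
c=snap('wrist','w7'); o=bot.get_obs(); print(o['ee_pos'],o['tcp_rot'],o['wrist_force'],o['time'],o['opening'])
E
```

```text
[ 0.4458 -0.2418  0.1753] [-179.9046    0.0834 -158.4461] [ 0.3299  0.1759 -0.6307] 7.9 0.08536533589757504
```

View pics/w7.png

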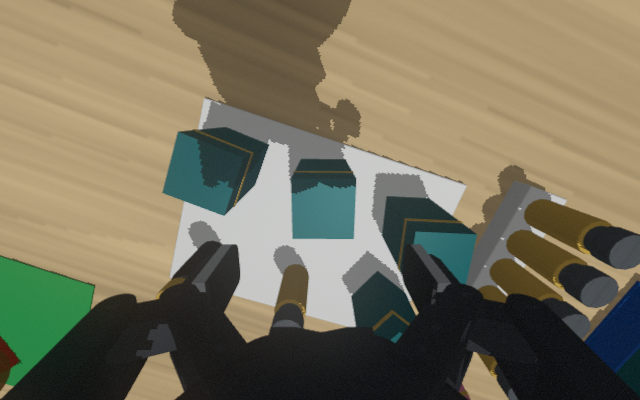

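B stands upright in its place. Next is carton A.

apply_moves(
  targets=[0.05, 1.3, 0, 0, 0, -0.2, 1, 0.1, 2.6, 0, 0, 0, -0.4, 1, 0.13, 3.54, 0, 0, 0, -0.5, 1, 0.13, 3.54, -0.7, 0, 0, -0.5, 1, 0.13, 3.54, -1.2, 0, 0, -0.5, 1],
)

```text
time: 8.4
ee_pos: [0.4487, -0.1344, 0.1361]
tcp_rot: [179.9, -0.1, -161.4]
wrist_force: [0.4, 0.1, -0.6]
opening: 0.0852
```

```bash
python3 - <<'E'
from cart import *
c=snap('wrist','w8'); o=bot.get_obs(); print(o['ee_pos'],o['tcp_rot'],o['wrist_force'],o['time'],o['opening'])
E
```

```text
[ 0.4477 -0.1346  0.1336] [ 179.8336   -0.242  -161.4004] [ 0.7082  0.3268 -2.8895] 8.45 0.08554312966775088
```

View pics/w8.png

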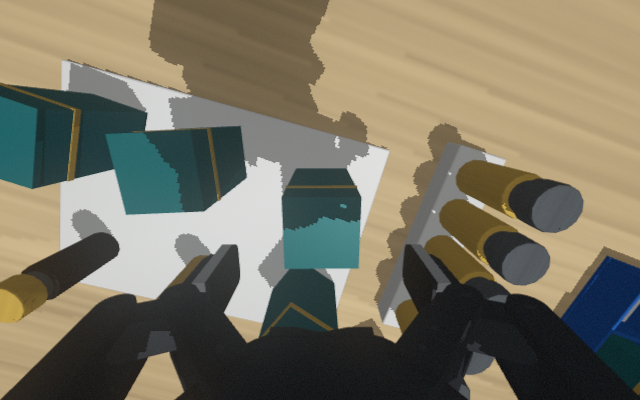

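Carton A is centred between the fingers (lid around (320,243)). Down, grip and lift.

apply_moves(
  targets=[0, 0, -0.9, 0, 0, 0, 1, 0, 0, -1.8, 0, 0, 0, 1, 0, 0, -2.4, 0, 0, 0, 1, 0, 0, -2.4, 0, 0, 0, 0, 0, 0, -2.4, 0, 0, 0, 0],
)

```text
time: 8.95
ee_pos: [0.4488, -0.1357, 0.0663]
tcp_rot: [180.0, -0.0, -161.5]
wrist_force: [-0.4, -0.4, 0.5]
opening: 0.059
```

apply_moves(
  targets=[0, 0, 0, 0, 0, 0, 0, 0, 0, 0, 0, 0, 0, 0, 0, 0, 0, 0, 0, 0, 0, 0, 0, 0, 0, 0, 0, 0, 0, 0, 0, 0, 0, 0, 0],
)

```text
time: 9.45
ee_pos: [0.4496, -0.1355, 0.0671]
tcp_rot: [-179.9, 0.1, -161.4]
wrist_force: [-1.7, 0.8, 5.3]
opening: 0.0499
```

apply_moves(
  targets=[0, 0, 0.3, 0, 0, 0, 0, 0, 0, 0.7, 0, 0, 0, 0, 0, 0, 1.1, 0, 0, 0, 0, 0, 0, 1.1, 0, 0, 0, 0, 0, 0, 1.1, 0, 0, 0, 0],
)

```text
time: 9.95
ee_pos: [0.4494, -0.1353, 0.0996]
tcp_rot: [-180.0, 0.0, -161.4]
wrist_force: [-0.1, 0.1, -4.3]
opening: 0.0494
```

apply_moves(
  targets=[0, 0, 0, 0, 0, 0, 0, 0, 0, 0, 0, 0, 0, 0, 0, 0, 0, 0, 0, 0, 0],
)

```text
time: 10.25
ee_pos: [0.449, -0.1352, 0.0989]
tcp_rot: [180.0, -0.0, -161.4]
wrist_force: [-0.2, 0.2, -4.6]
opening: 0.0493
```

A weighs about 4.6 N, so it's the full one. I raise it well above the strip and carry it to the crate, turning to the crate's yaw.

apply_moves(
  targets=[0, 0, 0.6, 0, 0, 0, 0, 0, 0, 1.5, 0, 0, 0, 0, 0, 0, 2.5, 0, 0, 0, 0, 0, 0, 3.5, 0, 0, 0, 0, 0, 0, 4.2, 0, 0, 0, 0],
  newtons=45,
)

```text
time: 10.75
ee_pos: [0.4494, -0.1353, 0.2272]
tcp_rot: [-180.0, 0.1, -161.4]
wrist_force: [-0.0, 0.2, -3.8]
opening: 0.0495
```

apply_moves(
  targets=[0, 0.5, 0.1, 0, 0, -0.3, 0, 0, 1.4, 0.1, 0, 0, -0.8, 0, 0, 2.5, 0.1, 0, 0, -1.4, 0, 0, 3.6, 0.1, 0, 0, -2, 0, 0, 4.8, 0.1, 0, 0, -2.5, 0],
)

```text
time: 11.25
ee_pos: [0.449, 0.0097, 0.2281]
tcp_rot: [-180.0, -0.0, -176.6]
wrist_force: [-0.4, 0.3, -4.5]
opening: 0.0493
```

apply_moves(
  targets=[0.05, 1.2, 0, 0, 0, -0.3, 0, 0.1, 2.4, 0, 0, 0, -0.6, 0, 0.12, 3.6, 0, 0, 0, -0.93, 0, 0.12, 4.8, 0, 0, 0, -0.93, 0, 0.12, 5.8, 0, 0, 0, -0.93, 0],
)

```text
time: 11.75
ee_pos: [0.4525, 0.1845, 0.228]
tcp_rot: [180.0, -0.0, 178.0]
wrist_force: [0.1, -0.3, -4.6]
opening: 0.0499
```

apply_moves(
  targets=[0, 0.8, 0, 0, 0, 0, 0, 0, 1.2, 0, 0, 0, 0, 0, 0, 1.4, 0, 0, 0, 0, 0, 0, 1.4, 0, 0, 0, 0, 0, 0, 1.4, 0, 0, 0, 0, 0],
)

```text
time: 12.25
ee_pos: [0.4529, 0.2239, 0.2283]
tcp_rot: [-180.0, -0.0, 177.9]
wrist_force: [-0.1, -0.1, -4.3]
opening: 0.0495
```

```bash
python3 - <<'E'
from cart import *
c=snap('wrist','w9'); o=bot.get_obs(); print(o['ee_pos'],o['tcp_rot'],o['wrist_force'],o['time'],o['opening'])
c=snap('side','s9'); cv2.imwrite('pics/s9z.png',cv2.resize(c['img'][130:390,230:480,::-1],None,fx=2.3,fy=2.3))
E
```

```text
[0.4529 0.2238 0.2284] [-179.9862    0.0036  177.9178] [-0.1159 -0.2123 -4.3351] 12.3 0.049774547362721244
```

View pics/w9.png

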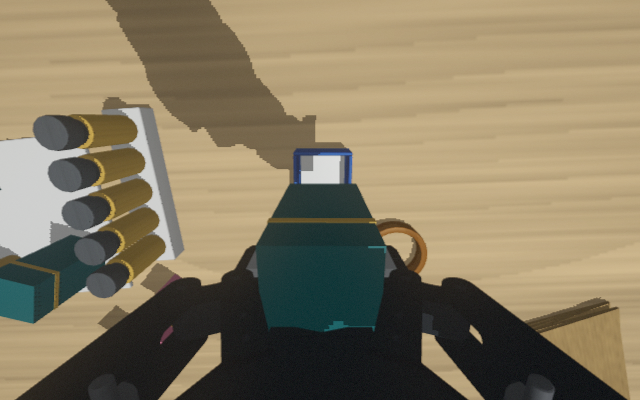

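View pics/s9z.png

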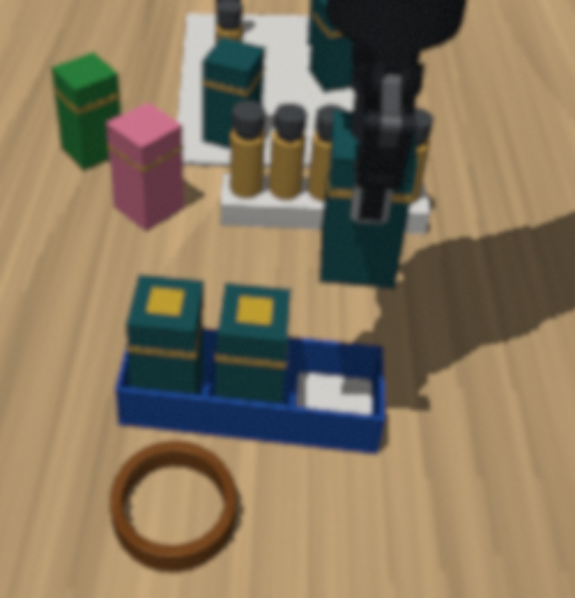

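The carton hangs upright over the free cell. Its near bottom edge is at row 184, cols 290–370, in the wrist view. I check its offset from the tool.

```bash
python3 - <<'E'
from cart import *
c=snap('wrist','w10')
for u,v in [(290,184.5),(366,184.5)]: print(atz(c,u,v,.1695))
for u,v in [(257,247),(385,247)]: print('top',atz(c,u,v,.2745))
cv2.imwrite('pics/w10z.png',cv2.resize(c['img'][140:340,230:430,::-1],None,fx=3,fy=3))
print([proj(c,(.453-.025,.225+s*.025,.1695)) for s in(-1,1)])
E
```

```text
[0.4284 0.2004 0.1695]
[0.4304 0.2571 0.1695]
top [0.428  0.1992 0.2745]
top [0.4297 0.248  0.2745]
[(np.float64(289.3721057491109), np.float64(184.03795894401958)), (np.float64(356.4320777818127), np.float64(181.67450433298146))]
```

View pics/w10z.png

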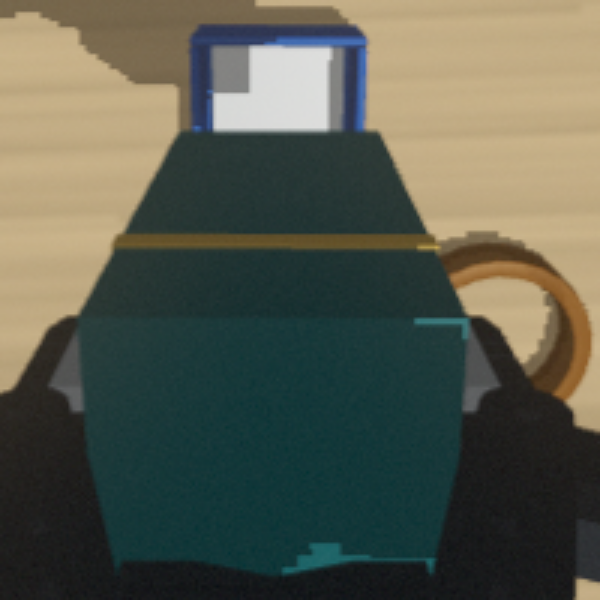

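The carton is within 1 mm of where I expected it, so I lower it.

apply_moves(
  targets=[0, 0.03, -0.8, 0, 0, 0, 0, 0, 0.03, -1.7, 0, 0, 0, 0, 0, 0.03, -2.5, 0, 0, 0, 0, 0, 0.03, -3.1, 0, 0, 0, 0, 0, 0.03, -3.4, 0, 0, 0, 0],
)

```text
time: 12.9
ee_pos: [0.4522, 0.2247, 0.1247]
tcp_rot: [-179.9, -0.1, 177.9]
wrist_force: [-0.1, 0.2, -5.0]
opening: 0.0493
```

apply_moves(
  targets=[0, 0, -0.3, 0, 0, 0, 0, 0, 0, -0.7, 0, 0, 0, 0, 0, 0, -1.1, 0, 0, 0, 0, 0, 0, -1.5, 0, 0, 0, 0, 0, 0, -1.65, 0, 0, 0, 0],
)

```text
time: 13.4
ee_pos: [0.4523, 0.2253, 0.0752]
tcp_rot: [-180.0, -0.1, 178.0]
wrist_force: [0.3, -0.2, -3.8]
opening: 0.0494
```

```bash
python3 - <<'E'
from cart import *
o=bot.get_obs(); print(o['ee_pos'],o['tcp_rot'],o['wrist_force'],o['time'],o['opening'])
c=snap('side','s11'); cv2.imwrite('pics/s11z.png',cv2.resize(c['img'][130:390,230:480,::-1],None,fx=2.3,fy=2.3))
E
```

```text
[0.4523 0.2253 0.0752] [-179.9536   -0.0837  177.9749] [ 0.2929 -0.2288 -3.8489] 13.4 0.04935181696089357
```

View pics/s11z.png

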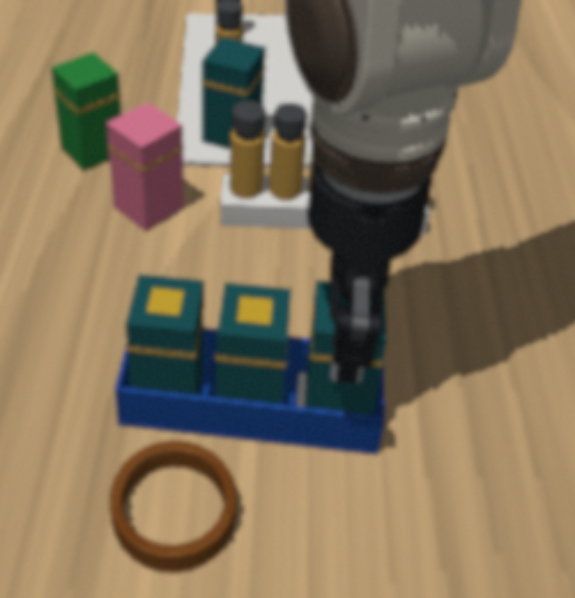

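The carton is inside the cell and hasn't touched the walls. Now I lower it slowly until it makes contact.

apply_moves(
  targets=[0, 0, -0.1, 0, 0, 0, 0, 0, 0, -0.18, 0, 0, 0, 0, 0, 0, -0.25, 0, 0, 0, 0, 0, 0, -0.3, 0, 0, 0, 0, 0, 0, -0.3, 0, 0, 0, 0],
)

```text
time: 13.95
ee_pos: [0.4528, 0.2256, 0.0677]
tcp_rot: [-180.0, -0.0, 178.0]
wrist_force: [-0.0, -0.5, -4.0]
opening: 0.0494
```

apply_moves(
  targets=[0, 0, -0.05, 0, 0, 0, 0, 0, 0, -0.07, 0, 0, 0, 0, 0, 0, -0.07, 0, 0, 0, 0],
)

```text
time: 14.25
ee_pos: [0.453, 0.2257, 0.0672]
tcp_rot: [180.0, 0.1, 178.0]
wrist_force: [-3.8, -0.5, 6.7]
opening: 0.0495
```

It's down: the wrist force has gone to +6.7 N. Release and back off.

apply_moves(
  targets=[0, 0, 0.03, 0, 0, 0, 0.7, 0, 0, 0.03, 0, 0, 0, 1, 0, 0, 0.03, 0, 0, 0, 1, 0, 0, 0.03, 0, 0, 0, 1, 0, 0, 0.03, 0, 0, 0, 1],
)

```text
time: 14.75
ee_pos: [0.4528, 0.2256, 0.0665]
tcp_rot: [180.0, -0.0, 178.0]
wrist_force: [-0.0, -0.2, 0.3]
opening: 0.0852
```

apply_moves(
  targets=[0, 0, 0.7, 0, 0, 0, 1, 0, 0, 1.8, 0, 0, 0, 1, 0, 0, 3.2, 0, 0, 0, 1, 0, 0, 4.6, 0, 0, 0, 1, 0, 0, 5.6, 0, 0, 0, 1],
)

```text
time: 15.25
ee_pos: [0.453, 0.2257, 0.2375]
tcp_rot: [179.9, 0.1, 178.0]
wrist_force: [0.5, 0.4, 0.2]
opening: 0.0854
```

apply_moves(
  targets=[0, 0, 1, 0, 0, 0, 1, 0, 0, 2, 0, 0, 0, 1, 0, 0, 2, 0, 0, 0, 1, 0, 0, 2, 0, 0, 0, 1],
)

```text
time: 15.65
ee_pos: [0.4531, 0.2258, 0.2947]
tcp_rot: [180.0, 0.0, 178.0]
wrist_force: [0.5, -0.2, -0.5]
opening: 0.0852
```

```bash
python3 - <<'E'
from cart import *
o=bot.get_obs(); print(o['ee_pos'],o['tcp_rot'],o['wrist_force'],o['time'],o['opening'])
c=snap('wrist','w12')
m=mask(c); l=np.zeros_like(m)
n,lab,st,ce=cv2.connectedComponentsWithStats(m)
for k in range(1,n):
    if st[k,4]>300: print(st[k],ce[k],atz(c,*ce[k],.113))
s=snap('side','s12'); cv2.imwrite('pics/s12z.png',cv2.resize(s['img'][90:390,230:480,::-1],None,fx=2,fy=2))
print([proj(c,(x,y,.113)) for x,y in [(.428,.2),(.428,.25),(.478,.25),(.478,.2)]])
E
```

```text
[0.4531 0.2258 0.2947] [179.9732   0.0415 177.9738] [ 0.4575 -0.1937 -0.4824] 15.65 0.085224762626402
[   0  151   45   45 1393] [ 16.977  171.9318] [ 0.4306 -0.1355  0.113 ]
[ 300  158   45   92 3128] [321.6017 199.0579] [0.4768 0.2246 0.113 ]
[  43  220   90   68 3767] [ 84.8731 253.8999] [ 0.54   -0.0845  0.113 ]
[301 255  40  38 929] [320.4553 275.1927] [0.5819 0.2195 0.113 ]
[(np.float64(299.18101294693736), np.float64(159.86291847237226)), (np.float64(341.855433723777), np.float64(158.36431857073472)), (np.float64(342.42357801973293), np.float64(199.33139413032322)), (np.float64(301.5159176383106), np.float64(200.70693302424192))]
```

View pics/w12.png

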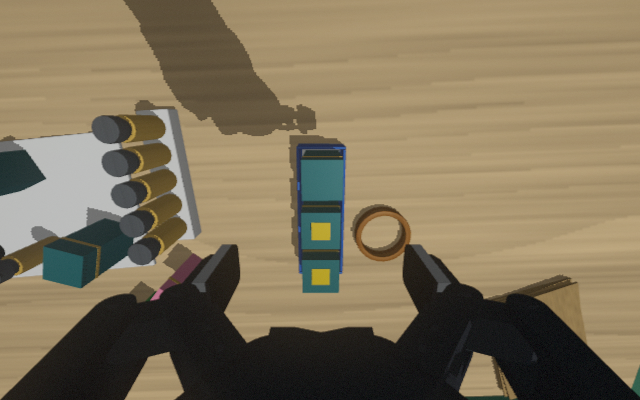

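View pics/s12z.png

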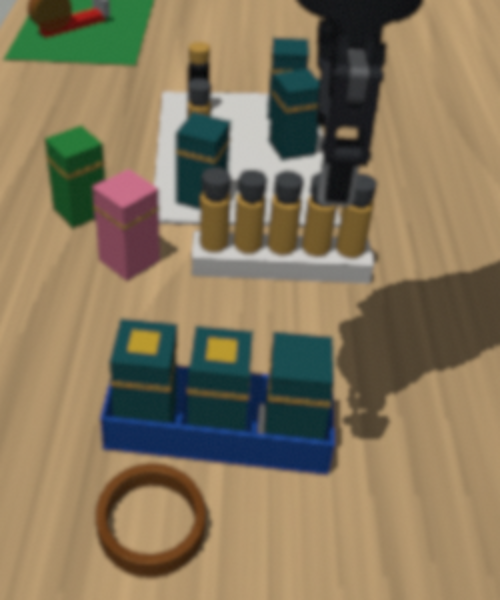

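The lid lies in the free cell at cols 301–343, rows 158–200, as predicted. The other three cartons and both handles are upright and the gripper is clear, so I hand in.

```bash
python3 -c "
from workcell import bot
print(bot.job_done())"
```

```text
the job is handed in; nothing more can be done
None
```

The full carton is on the white pad in the crate's free cell, and I handed the job in at about 15.7 s of the 66 s allowed. No verdict was reported.

- **Weighing:** The first carton I lifted, second in the near row at about (0.445, -0.242), read about 1.1 N, so it was empty. I set it back where it stood. The next one, at about (0.449, -0.136), read about 4.6 N, so it was the full one. I did not lift the other two because the reading was already clear.
- **Placing:** I carried the full carton over the handle strip, lowered it until the wrist force showed contact with the pad, and only then let go.
- **Last checks:**
  - In the wrist picture the lid was within about 1–2 pixels of its predicted outline, which puts the carton within about 2 mm of the pad's centre.
  - By eye, the carton stood upright. The packed cartons, tape roll, loose handles and the other three cartons looked upright and unmoved.
  - The open gripper was clear of everything, with close to zero wrist force.
- **Not checked:** I did not re-measure the first carton's position after setting it down; I only saw in the picture that it stood in place. No check failed or disagreed.

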